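# Hold the spring clip open round the card of the worn soap

## Task

One of the two pink soaps on the white rack is worn down to a thin sliver: squeeze the tails of the green spring clip on the wooden pumice holder to open it, lift it off, and bring it to the coloured card that stands next to the worn soap. Keep it squeezed wide open there, jaws pointing down on both sides of that card with the card's top edge about a centimetre and a half or more deep between them and the clip not touching card or rack, so that I can slip a shopping slip in. Finish still holding it open like that, and leave everything else standing where it is.

Things in the scene. Friction and masses are not known exactly. Their poses are not given: they have to be found in the camera images.
- clip: Green spring clip (clothes-peg kind), 30 mm wide, 65 g, at the start biting the holder's back board, jaws down. Origin on the hinge axis (12 mm steel roller, resting on the board's top edge); y along the hinge, z up to the tails, x across (squeeze along x). Tails end 40 mm above the origin, jaws 45 mm below. Frame is that of the +x leg: it tilts by half the opening angle when both legs are squeezed evenly
- clip_lever (a joint): opening angle of the clip, rad: 0 when closed on a 4 mm board (tail ends 42 mm apart outside), about 0.5 fully open at a hard stop (tails parallel, 22 to 26 mm outside). Gap at the jaw tips is about 4 mm + 45 mm x angle; jaws 4 mm thick. The spring needs about 4 N at the tail ends to begin, 8 N to open fully; it closes when let go
- clip_tip_a (a point): lower end of the jaw of the +x leg, inner face, middle of its 30 mm width
- clip_tip_b (a point): lower end of the jaw of the other leg, inner face, middle of its 30 mm width
- pumice_holder: wooden pumice holder, fixed on the turntable tray, with a dark grey stone; 75 mm (x) by 90 mm (y), origin at the centre of the underside. Its upright back board is 4 mm thick, 90 mm wide along y, at x = -30 mm, its top 85 mm above the origin
- rack: white soap rack, fixed, 120 mm (x) by 300 mm (y), 12 mm thick, origin at the centre of the underside. It has two dish areas, centred at x = +12 mm, y = +78 and -78 mm, with one pink soap in each, and beside each dish, at x = -45 mm, an upright card
- card_yellow (a point): middle of the top edge of the yellow card (at y = +78 mm on the rack), 110 mm above the rack's underside. The card is rigid, 4 mm thick along x, 80 mm wide along y; axes as the rack's. The soap that belongs to it lies about 57 mm away to its +x side
- card_blue (a point): middle of the top edge of the blue card (at y = -78 mm on the rack), otherwise like the yellow one
- soap_worn: the worn soap: pink sliver 36 x 64 x 10 mm, origin at the centre of its underside; lies in either dish
- soap_full: the full soap: pink bar 52 x 82 x 30 mm, origin at the centre of its underside; lies in the other dish
- turntable: round white plastic turntable tray, fixed, 310 mm across, rim 32 mm high, inner floor 20 mm above the ledge; origin at the centre of its underside. It carries the pumice holder, mug, jar and blue dish
- mug: steel mug, 70 mm across, 85 mm high, on the tray; origin at the centre of its underside
- jar: closed glass jar, 68 mm across, 95 mm high, on the tray; origin at the centre of its underside
- blue_dish: blue plastic soap dish, empty, 70 x 95 x 24 mm, on the tray; origin at the centre of its underside
- bodna: orange bodna (spouted water pot), 140 mm across, 150 mm high, spout along its +x; origin at the centre of its underside
- holder_board_top (a point): middle of the top edge of the holder's back board, which the clip bites at the start (within 20 mm of this point along the edge)
Mind the look-alikes: they are no part of the job. There is more than one size of the clip; the one meant has the size given above.

How it is judged:
By the outcome, as a careful person would: the job done as asked, in the order asked, and still so for the second after the job is handed in, while the arm keeps its last pose, push and grip.
It also fails if it takes over 38 s, if anything falls off the work surface, if the arm or the gripper's body presses on something with over 40 N, if the wrist force passes 120 N, or if a joint passes its speed limit or range.

## Robot

A 7-joint arm with a two-finger parallel gripper is mounted at the origin on the work surface. World frame = base frame: x ahead of the robot, y to its left, z up, the work surface at z = 0. Lengths are in m, angles in rad, forces in N, time in s.
With the tool pointing down it reaches from about 0.425 to 0.875 m from the base axis. Payload 8.4 kg.
Tool frame: the origin (TCP) lies midway between the tips of the shut fingers; the grasp point (between the pads) lies 19 mm behind it (grip_point_offset is the distance from the TCP to the grasp point, in m); z points along the fingers, y is the direction in which the jaws open and shut (so a half turn about z gives the same grasp; the last joint's range is limited). The gripper opens to 87 mm and grips with 3 to 60 N. Pads are 19 mm wide; open, the fingers measure 117 mm over their backs; the gripper's body (75 mm by 190 mm) begins 51 mm behind the grasp point.
Start: joints at [1.183, 0.333, 0.04, 1.465, -0.013, 1.343, -0.059], TCP at [0.185, -0.623, 0.223] pointing down, gripper open.
Joint ranges: [-2.58, 2.58], [-0.38, 2.09], [-1.3, 1.39], [0.25, 2.4], [-1.5, 4.64], [0.08, 2.09], [-2.65, 2.65]. Speed limits (rad/s): [2.22, 2.22, 2.79, 2.79, 3.14, 3.14, 3.14].

## Interface

Orientations are given as a 3x3 rotation matrix whose columns are the frame's x, y, z axes.
In Python, from cell import * gives the robot as it stands.
- The arm moves only by the tool drive_tool, never from a script. Its argument "moves" is a list that holds one entry, the list of rows, each a list of 7 numbers: the turn, a rotation vector about the tool's x, y, z in rad, then the shift along the tool's x, y, z in m, then the closure, from -1 (fully open) to 1 (shut). A call has 1 to 8 rows; each row shifts and turns the commanded pose from where the row before left it, along the tool's axes as they then stand; what a row does not reach is not made up. A row lasts 1/12 s, in which the tool goes at most 41.7 mm and 7.16 degrees, less where a joint would pass 70% of its speed; a pose out of reach is approached as far as the arm can. A call is refused whole if a number of a shift passes 0.0417 or a number of a turn 0.125, either way. A call with a gripper value outside its range is refused whole. The fingers move at their own pace and stop on an object; "squeeze" is the grip in N (left out, the last holds). Time passes only in rows, so rows that do not move let the fingers close. It gives the time, the measured TCP pose, the force and the opening at its end, in the units of the state.
- get_state(): the state, without advancing time (a new reading comes with each control period).
- read_camera(name): name is "scene" or "top" or "wrist"; returns the picture (420x560x3 uint8, red, green, blue); there is no depth.
- get_calibration(name): a dict with "K" (3x3 intrinsics, pixels), "position" and "attitude" of the camera in the world. Camera axes: x right, y down, z forward; pixel columns grow to the right and rows downward; lengths in m; the calibration is good to about 2 mm. A picture is of the moment at which its call begins: read the wrist's pose just before it. get_calibration takes no time and is no camera call; for the wrist camera it gives the pose at the moment of the call.
- finish_job(): hands the job in, once; it reports no verdict.
The state is a dict: "time": time; "joint_positions": joint angles; "qd": joint speeds; "joint_efforts": joint torques, N m; "eef_pos": TCP position; "ee_rot": TCP orientation; "wrist_force": force on the tool from outside, world axes, zero at the start; "torque": the same for the moment, N m; "grip_width": opening from 0.0 (shut) to 1.0 (fully open).
Only numpy, scipy, OpenCV 4.12 (cv2) and the standard library are available. Lean on these libraries where they do the work, as an engineer would, in place of code of your own. Each camera call takes 0.05 s, during which the arm holds its last target. There are 200 camera calls.

## Working session

There is one attempt and no reset: what is moved stays moved. The work goes in short steps, Python scripts to look and compute and a tool call to move; the robot and the scene stay as the last step left them, time stands still between calls to the robot, and variables do not carry over. Pictures are saved under pics/ and viewed, about 8 in all and at most 12, crops included, and the job is handed in when it is done.

Besides the shell and the picture viewer there is one more tool, called after "Call:" in YAML: its name, and indented under it one key for each argument. drive_tool: Moves the arm, as the interface text tells. Its arguments: {"type":"object","properties":{"moves":{"type":"array","items":{"type":"array","items":{"type":"array","items":{"type":"number"}}}},"squeeze":{"type":"number"}},"required":["moves"]}

```bash
mkdir -p pics; ls
python3 - <<'E'
from cell import *
import cv2
s=get_state(); print({k:(np.round(v,3).tolist() if not isinstance(v,float) else v) for k,v in s.items()} if 'np' in globals() else s)
for n in ["scene","top"]:
    cv2.imwrite(f"pics/{n}0.png",cv2.resize(read_camera(n)[:,:,::-1],(784,588),interpolation=cv2.INTER_CUBIC))
for n in ["scene","top","wrist"]: print(n,get_calibration(n))
E
```

```text
pics
{'time': 0.0, 'joint_positions': array([ 1.18280262,  0.33390315,  0.03987585,  1.46628714, -0.01339629,
        1.3433012 , -0.05850738]), 'qd': array([-1.46066125e-03,  2.70765951e-04, -1.68471973e-04,  7.76069252e-04,
        2.79168036e-03,  9.32963784e-05,  1.37993040e-03]), 'joint_efforts': array([-2.46171919e-05, -6.56370449e+01,  1.33512106e+00, -4.03790760e+01,
       -5.97068737e-02,  4.50839766e-02,  1.56865844e-04]), 'eef_pos': array([ 0.18494965, -0.62263303,  0.22165656]), 'ee_rot': array([[ 9.58595466e-01,  2.84770791e-01, -5.73915814e-04],
       [ 2.84771346e-01, -9.58594254e-01,  1.52869243e-03],
       [-1.14825451e-04, -1.62883241e-03, -9.99998667e-01]]), 'wrist_force': array([ 0.91908567, -0.81355609, -0.02294628]), 'torque': array([ 0.00430957,  0.018098  , -0.0444143 ]), 'grip_width': 0.9938151800937379}
scene {'K': array([[512.77828483,   0.        , 265.25202912],
       [  0.        , 512.77828483, 201.41309354],
       [  0.        ,   0.        ,   1.        ]]), 'position': array([1.1875948 , 0.67416184, 0.77629185]), 'attitude': array([[-0.71214448,
[... 193 characters left out ...]
 [  0.        , 536.72146589, 202.7211065 ],
       [  0.        ,   0.        ,   1.        ]]), 'position': array([ 0.27480549, -0.04641776,  1.30233832]), 'attitude': array([[-0.01818647, -0.98461929,  0.1737645 ],
       [-0.99976082,  0.02001985,  0.00880393],
       [-0.01214726, -0.17356282, -0.98474788]])}
wrist {'K': array([[296.88968195,   0.        , 287.22903926],
       [  0.        , 296.88968195, 211.79262896],
       [  0.        ,   0.        ,   1.        ]]), 'position': array([ 0.25956712, -0.60076637,  0.38423623]), 'attitude': array([[ 0.2839865 , -0.91938807, -0.27217134],
       [-0.95882586, -0.27294263, -0.07845572],
       [-0.00215591,  0.28324528, -0.95904508]])}
```

View pics/scene0.png

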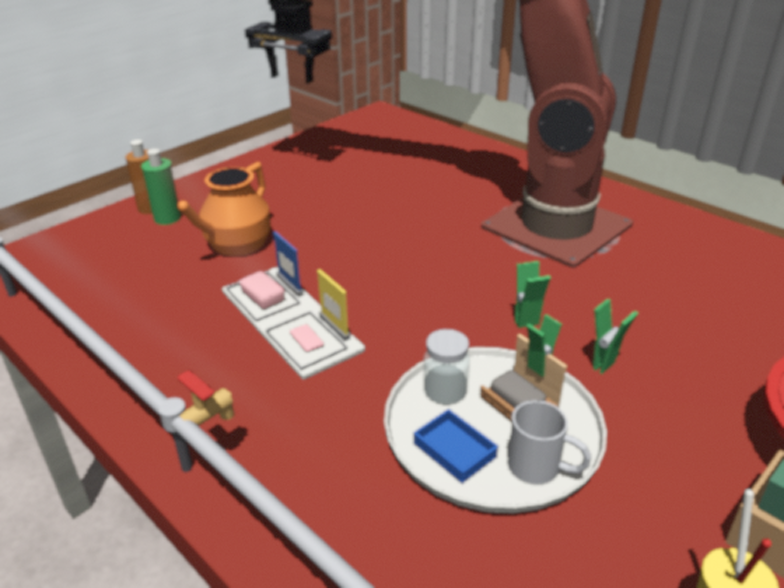

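View pics/top0.png

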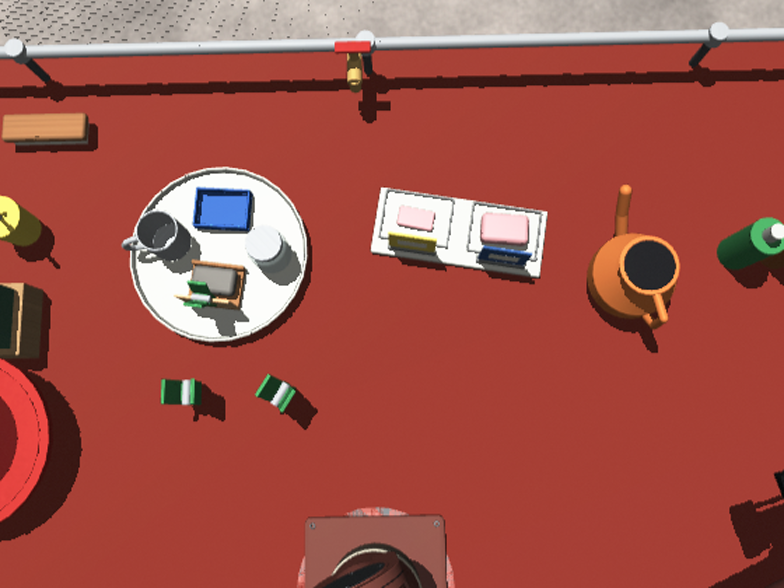

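Worn soap (top view 415,217; scene 307,338) is by the yellow card (top 412,240). There are three green clips: two standing free on the table (top 180,391 and 275,392), and the one biting the holder board (top 200,293; scene 540,350). The last fits the description. I'll enlarge it to confirm.

```bash
cat > h.py <<'E'
from cell import *
import numpy as np, cv2
def ray(n,u,v,cal=None):
    c=cal or get_calibration(n); d=np.array(c["attitude"])@np.linalg.inv(c["K"])@[u,v,1.]; return np.array(c["position"]),d
def at(n,u,v,z,cal=None):
    p,d=ray(n,u,v,cal); return p+d*(z-p[2])/d[2]
def proj(n,X,cal=None):
    c=cal or get_calibration(n); q=np.array(c["K"])@np.array(c["attitude"]).T@(np.array(X)-c["position"]); return q[:2]/q[2]
def crop(im,x0,y0,w,h,s): return cv2.resize(im[y0:y0+h,x0:x0+w],None,fx=s,fy=s,interpolation=cv2.INTER_CUBIC)
E
python3 - <<'E'
from h import *
t=read_camera("top")[:,:,::-1]; s=read_camera("scene")[:,:,::-1]
a=crop(t,110,180,80,50,5); b=crop(t,260,130,80,50,5)
c=crop(s,340,225,80,60,5); d=crop(s,200,180,80,60,5)
cv2.imwrite("pics/c1.png",np.vstack([np.hstack([a,b]),np.hstack([c,d])]))
E
```

```text
(no output)
```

View pics/c1.png

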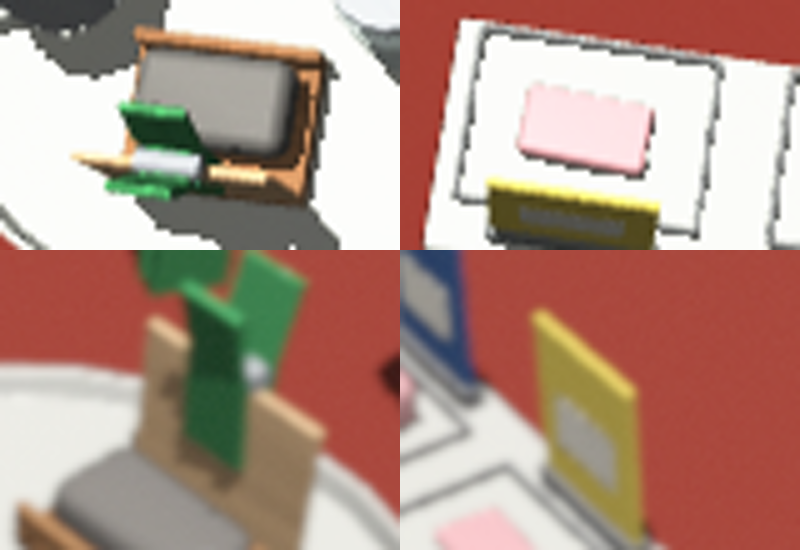

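Run:
```python
from h import *
for nm,n,a,b,z in [("board","top",(125,211.4),(163.4,215.2),.105),("board","scene",(369.6,239),(404.6,262),.105),("card","top",(277.6,166),(312,170.6),.11),("card","scene",(226.6,192.4),(247.6,207),.11)]:
    p,q=at(n,*a,z),at(n,*b,z); d=q-p; print(nm,n,p.round(4),q.round(4),"mid",((p+q)/2).round(4),"len",np.linalg.norm(d).round(4),"ang",np.degrees(np.arctan2(d[1],d[0])).round(1))
print("roller",at("top",143.4,212.6,.115).round(4), "scene roller", at("scene",340+257/5,225+372/5-50,.111))
print("tail far",at("top",110+158/5,180+110/5,.151), at("top",110+140/5,180+183/5,.151))
print("jar",at("top",262/1.4,240/1.4,.095),"mug",at("top",165/1.4,232/1.4,.085))
```

```text
board top [0.4732 0.3149 0.105 ] [0.4628 0.2274 0.105 ] mid [0.468  0.2712 0.105 ] len 0.0881 ang -96.8
board scene [0.4656 0.2259 0.105 ] [0.4768 0.3168 0.105 ] mid [0.4712 0.2713 0.105 ] len 0.0917 ang 82.9
card top [ 0.5704 -0.0329  0.11  ] [ 0.558  -0.1111  0.11  ] mid [ 0.5642 -0.072   0.11  ] len 0.0792 ang -99.0
card scene [ 0.5597 -0.1149  0.11  ] [ 0.5661 -0.0356  0.11  ] mid [ 0.5629 -0.0752  0.11  ] len 0.0796 ang 85.4
roller [0.468  0.2703 0.115 ] scene roller [0.46906896 0.28046219 0.111     ]
tail far [0.48569472 0.26526699 0.151     ] [0.45357079 0.27226621 0.151     ]
jar [0.5656738  0.17667255 0.095     ] mug [0.58523355 0.34116064 0.085     ]
```

```bash
cat > plan.py <<'E'
# python3 plan.py x y z yawdeg n grip [cx cy cz cyaw]: rows from present pose to a tool-down goal (yaw = angle of tool y), n rows
import sys; from h import *
from scipy.spatial.transform import Rotation as R
a=[float(v) for v in sys.argv[1:]]; s=get_state()
def down(y): c,sn=np.cos(y),np.sin(y); Y=np.array([c,sn,0]); Z=np.array([0,0,-1.]); return np.column_stack([np.cross(Y,Z),Y,Z])
R0=R.from_matrix(s["ee_rot"]); R1=R.from_matrix(down(np.radians(a[3]))); n=int(a[4])
rv=(R0.inv()*R1).as_rotvec()/n; dp=(np.array(a[:3])-s["eef_pos"])/n; r=R0; rows=[]
for i in range(n):
    # shift taken in tool axes before the turn of this row or after: assume mid-row
    rm=r*R.from_rotvec(rv/2); rows.append([*rv.round(4),*rm.inv().apply(dp).round(4),a[5]]); r=r*R.from_rotvec(rv)
print("pos",s["eef_pos"].round(4),"t",s["time"],"F",s["wrist_force"].round(1),"w",s["grip_width"])
for i in range(0,n,8): print(str(rows[i:i+8]).replace("np.float64(","").replace(")",""))
E
python3 plan.py 0.56 -0.075 0.26 -7 20 -1
```

```text
pos [ 0.185  -0.6228  0.222 ] t 0.2 F [ 0.3  0.4 -0.4] w 1.0016673941100147
[[-0.0, -0.0, -0.058, 0.0264, -0.0202, -0.0019, -1.0], [-0.0, -0.0, -0.058, 0.0275, -0.0186, -0.0019, -1.0], [-0.0, -0.0, -0.058, 0.0285, -0.017, -0.0019, -1.0], [-0.0, -0.0, -0.058, 0.0295, -0.0153, -0.0019, -1.0], [-0.0, -0.0, -0.058, 0.0303, -0.0136, -0.0019, -1.0], [-0.0, -0.0, -0.058, 0.031, -0.0118, -0.0019, -1.0], [-0.0, -0.0, -0.058, 0.0317, -0.01, -0.0019, -1.0], [-0.0, -0.0, -0.058, 0.0322, -0.0081, -0.0019, -1.0]]
[[-0.0, -0.0, -0.058, 0.0326, -0.0062, -0.0019, -1.0], [-0.0, -0.0, -0.058, 0.0329, -0.0043, -0.0019, -1.0], [-0.0, -0.0, -0.058, 0.0331, -0.0024, -0.0019, -1.0], [-0.0, -0.0, -0.058, 0.0332, -0.0005, -0.0019, -1.0], [-0.0, -0.0, -0.058, 0.0332, 0.0014, -0.0019, -1.0], [-0.0, -0.0, -0.058, 0.033, 0.0034, -0.0019, -1.0], [-0.0, -0.0, -0.058, 0.0328, 0.0053, -0.0019, -1.0], [-0.0, -0.0, -0.058, 0.0324, 0.0071, -0.0019, -1.0]]
[[-0.0, -0.0, -0.058, 0.0319, 0.009, -0.0019, -1.0], [-0.0, -0.0, -0.058, 0.0314, 0.0109, -0.0019, -1.0], [-0.0, -0.0, -0.058, 0.0307, 0.0127, -0.0019, -1.0], [-0.0, -0.0, -0.058, 0.0299, 0.0144, -0.0019, -1.0]]
```

Call:
drive_tool:
  moves:
    - [[0, 0, -0.058, 0.026, -0.02, -0.003, -1], [0, 0, -0.058, 0.0275, -0.0186, -0.003, -1], [0, 0, -0.058, 0.0285, -0.017, -0.003, -1], [0, 0, -0.058, 0.0295, -0.015, -0.003, -1], [0, 0, -0.058, 0.03, -0.0136, -0.003, -1], [0, 0, -0.058, 0.031, -0.012, -0.002, -1], [0, 0, -0.058, 0.0317, -0.01, -0.002, -1], [0, 0, -0.058, 0.032, -0.008, -0.002, -1]]

```text
time: 0.87
eef_pos: [0.3414, -0.4075, 0.2436]
ee_rot: [[0.728, 0.686, -0.0], [0.686, -0.728, -0.0], [-0.0, 0.0, -1.0]]
wrist_force: [0.5, -0.5, 1.0]
grip_width: 0.996
```

Call:
drive_tool:
  moves:
    - [[0, 0, -0.058, 0.0326, -0.006, -0.002, -1], [0, 0, -0.058, 0.033, -0.004, -0.002, -1], [0, 0, -0.058, 0.033, -0.0024, -0.002, -1], [0, 0, -0.058, 0.033, 0, -0.002, -1], [0, 0, -0.058, 0.033, 0.0014, -0.002, -1], [0, 0, -0.058, 0.033, 0.0034, -0.002, -1], [0, 0, -0.058, 0.033, 0.005, -0.002, -1], [0, 0, -0.058, 0.0324, 0.007, -0.002, -1]]

```text
time: 1.53
eef_pos: [0.4979, -0.1934, 0.2597]
ee_rot: [[0.344, 0.939, 0.0], [0.939, -0.344, -0.0], [-0.0, 0.0, -1.0]]
wrist_force: [1.1, -1.6, -0.2]
grip_width: 1.001
```

Call:
drive_tool:
  moves:
    - [[0, 0, -0.058, 0.032, 0.009, 0, -1], [0, 0, -0.058, 0.0314, 0.011, 0, -1], [0, 0, -0.058, 0.0307, 0.0127, 0, -1], [0, 0, -0.058, 0.03, 0.0144, 0, -1], [0, 0, 0, 0, 0, 0, -1]]

```text
time: 1.95
eef_pos: [0.578, -0.08, 0.2593]
ee_rot: [[0.11, 0.994, 0.001], [0.994, -0.11, 0.004], [0.004, 0.001, -1.0]]
wrist_force: [-1.4, 1.2, 0.1]
grip_width: 0.997
```

```bash
cat > look.py <<'E'
import sys,pickle; from h import *
c=get_calibration("wrist"); im=read_camera("wrist")[:,:,::-1]; pickle.dump(c,open(f"pics/{sys.argv[1]}.pkl","wb"))
cv2.imwrite(f"pics/{sys.argv[1]}.png",crop(im,*[int(v) for v in sys.argv[2:6]],float(sys.argv[6])) if len(sys.argv)>2 else cv2.resize(im,(784,588)))
s=get_state(); print(s["time"],s["eef_pos"].round(4),s["ee_rot"].round(3).tolist())
E
python3 look.py w1
```

```text
2.0 [ 0.5768 -0.0832  0.2592] [[0.115, 0.993, -0.0], [0.993, -0.115, 0.002], [0.002, -0.0, -1.0]]
```

View pics/w1.png

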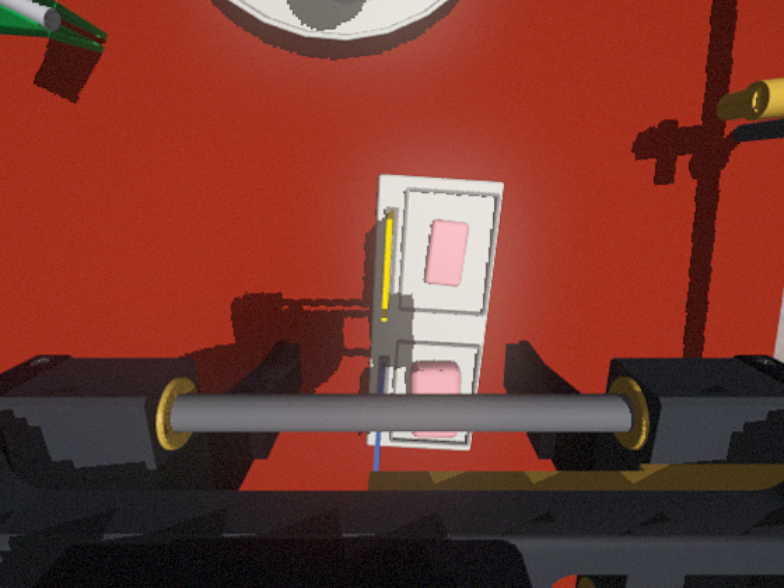

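The wrist view shows the yellow card's top edge from (390,216) to (384,320), with the thin soap at (447,252) beside it.

```bash
python3 - <<'E'
from h import *; import pickle
c=pickle.load(open("pics/w1.pkl","rb"))
def seg(a,b,z):
    p,q=[at("wrist",x[0]/1.4,x[1]/1.4,z,c) for x in (a,b)]; d=p-q; print(p.round(4),q.round(4),((p+q)/2).round(4),np.linalg.norm(d).round(4),np.degrees(np.arctan2(d[1],d[0])).round(2))
seg((389.5,216),(384.5,321),.11)
seg((503,183),(470,449),.012)
seg((380,175),(368,444),.012)
E
python3 plan.py 0.469 0.272 0.22 -7 12 -1
```

```text
[ 0.5741 -0.0307  0.11  ] [ 0.5603 -0.112   0.11  ] [ 0.5672 -0.0714  0.11  ] 0.0825 80.38
[ 0.6814 -0.0206  0.012 ] [ 0.6308 -0.3121  0.012 ] [ 0.6561 -0.1663  0.012 ] 0.2958 80.16
[ 5.659e-01 -3.000e-04  1.200e-02] [ 0.5151 -0.2923  0.012 ] [ 0.5405 -0.1463  0.012 ] 0.2964 80.12
pos [ 0.5768 -0.0832  0.2592] t 2.0 F [ 0.1 -0.4 -0.3] w 1.0033607374800164
[[-0.0, -0.0002, 0.0006, 0.0284, -0.0123, 0.0033, -1.0], [-0.0, -0.0002, 0.0006, 0.0284, -0.0123, 0.0033, -1.0], [-0.0, -0.0002, 0.0006, 0.0283, -0.0124, 0.0033, -1.0], [-0.0, -0.0002, 0.0006, 0.0283, -0.0124, 0.0033, -1.0], [-0.0, -0.0002, 0.0006, 0.0283, -0.0124, 0.0033, -1.0], [-0.0, -0.0002, 0.0006, 0.0283, -0.0124, 0.0033, -1.0], [-0.0, -0.0002, 0.0006, 0.0283, -0.0124, 0.0033, -1.0], [-0.0, -0.0002, 0.0006, 0.0283, -0.0124, 0.0033, -1.0]]
[[-0.0, -0.0002, 0.0006, 0.0283, -0.0125, 0.0033, -1.0], [-0.0, -0.0002, 0.0006, 0.0283, -0.0125, 0.0033, -1.0], [-0.0, -0.0002, 0.0006, 0.0283, -0.0125, 0.0033, -1.0], [-0.0, -0.0002, 0.0006, 0.0283, -0.0125, 0.0033, -1.0]]
```

Call:
drive_tool:
  moves:
    - [[0, 0, 0, 0.0284, -0.0124, 0.003, -1], [0, 0, 0, 0.0284, -0.0124, 0.003, -1], [0, 0, 0, 0.0284, -0.0124, 0.003, -1], [0, 0, 0, 0.0284, -0.0124, 0.003, -1], [0, 0, 0, 0.0284, -0.0124, 0.003, -1], [0, 0, 0, 0.0284, -0.0124, 0.003, -1], [0, 0, 0, 0.0284, -0.0124, 0.003, -1], [0, 0, 0, 0.0284, -0.0124, 0.003, -1]]

```text
time: 2.67
eef_pos: [0.5043, 0.1502, 0.2355]
ee_rot: [[0.124, 0.992, 0.0], [0.992, -0.124, -0.001], [-0.001, 0.0, -1.0]]
wrist_force: [-0.3, 0.5, 0.8]
grip_width: 1.002
```

Call:
drive_tool:
  moves:
    - [[0, 0, 0, 0.0283, -0.0124, 0.003, -1], [0, 0, 0, 0.0283, -0.0124, 0.003, -1], [0, 0, 0, 0.0283, -0.0124, 0.003, -1], [0, 0, 0, 0.0283, -0.0124, 0.003, -1], [0, 0, 0, 0, 0, 0, -1], [0, 0, 0, 0, 0, 0, -1]]

```text
time: 3.17
eef_pos: [0.4686, 0.2693, 0.2234]
ee_rot: [[0.12, 0.993, -0.0], [0.993, -0.12, -0.0], [-0.0, -0.0, -1.0]]
wrist_force: [0.8, -0.0, -0.2]
grip_width: 0.999
```

```bash
python3 look.py w2 180 90 220 170 3.5
```

```text
3.2167 [0.4695 0.2678 0.2234] [[0.122, 0.993, -0.0], [0.993, -0.122, -0.001], [-0.001, -0.0, -1.0]]
```

View pics/w2.png

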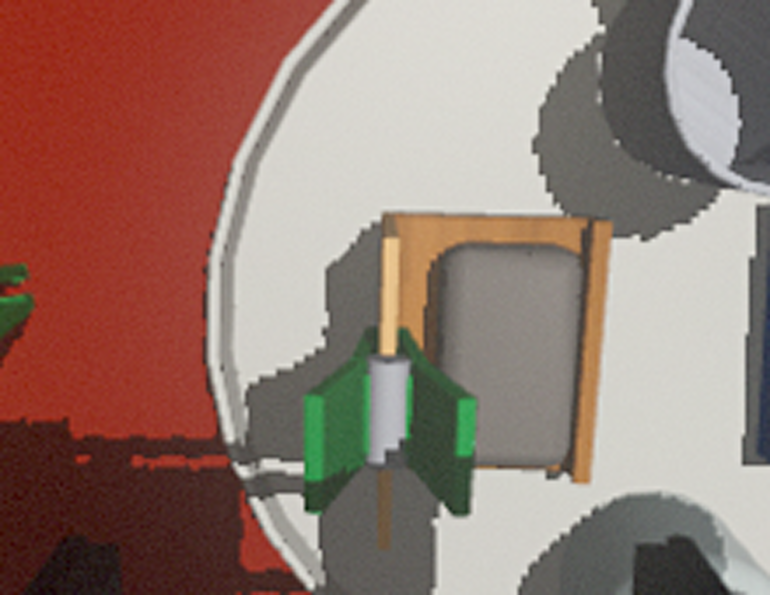

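Run:
```python
from h import *; import pickle
c=pickle.load(open("pics/w2.pkl","rb"))
f=lambda u,v,z: at("wrist",180+u/3.5,90+v/3.5,z,c).round(4)
L,Rr=f(305,397,.151),f(476,397,.151); print("tails",L,Rr,(L+Rr)/2,np.linalg.norm(L-Rr))
L,Rr=f(305,485,.151),f(474,460,.151); print("tails low",L,Rr)
a,b=f(389,358,.117),f(388,462,.117); print("roller",a,b,(a+b)/2,np.linalg.norm(a-b))
a,b=f(391,237,.105),f(385,549,.105); d=a-b; print("board",a,b,(a+b)/2,np.linalg.norm(d),np.degrees(np.arctan2(d[1],d[0])))
```

```text
tails [0.454  0.2869 0.151 ] [0.4936 0.2821 0.151 ] [0.4738 0.2845 0.151 ] 0.039889848332627154
tails low [0.4509 0.2653 0.151 ] [0.4917 0.2667 0.151 ]
roller [0.4741 0.2861 0.117 ] [0.4704 0.2574 0.117 ] [0.47225 0.27175 0.117  ] 0.028937518898481958
board [0.4783 0.3162 0.105 ] [0.4661 0.2269 0.105 ] [0.4722  0.27155 0.105  ] 0.09012951791727279 82.22051862620768
```

Call:
drive_tool:
  moves:
    - [[0, 0, 0.014, 0.004, 0.0015, 0.02, -1], [0, 0, 0, 0, 0, 0.025, -1], [0, 0, 0, 0, 0, 0.025, -1], [0, 0, 0, 0, 0, 0.0165, -1], [0, 0, 0, 0, 0, 0.01, -1], [0, 0, 0, 0, 0, 0, -1], [0, 0, 0, 0, 0, 0, -1]]

```text
time: 3.8
eef_pos: [0.472, 0.2714, 0.1274]
ee_rot: [[0.137, 0.991, -0.0], [0.991, -0.137, -0.0], [-0.0, -0.0, -1.0]]
wrist_force: [-0.4, 0.6, -0.7]
grip_width: 1.002
```

Call:
drive_tool:
  moves:
    - [[0, 0, 0, 0, 0, 0, -0.2], [0, 0, 0, 0, 0, 0, 0], [0, 0, 0, 0, 0, 0, 0], [0, 0, 0, 0, 0, 0, 0]]
  squeeze: 20

```text
time: 4.13
eef_pos: [0.4717, 0.2725, 0.1278]
ee_rot: [[0.136, 0.991, 0.001], [0.991, -0.136, 0.0], [0.001, 0.001, -1.0]]
wrist_force: [0.9, 0.5, -0.6]
grip_width: 0.783
```

Call:
drive_tool:
  moves:
    - [[0, 0, 0, 0, 0, 0, 0], [0, 0, 0, 0, 0, 0, 0], [0, 0, 0, 0, 0, 0, 0], [0, 0, 0, 0, 0, 0, 0], [0, 0, 0, 0, 0, 0, 0], [0, 0, 0, 0, 0, 0, 0]]

```text
time: 4.63
eef_pos: [0.4713, 0.2724, 0.127]
ee_rot: [[0.136, 0.991, -0.0], [0.991, -0.136, 0.0], [0.0, -0.0, -1.0]]
wrist_force: [0.2, 0.6, -0.4]
grip_width: 0.507
```

Call:
drive_tool:
  moves:
    - [[0, 0, 0, 0, 0, 0, 1], [0, 0, 0, 0, 0, 0, 1], [0, 0, 0, 0, 0, 0, 1]]

```text
time: 4.88
eef_pos: [0.4721, 0.2727, 0.1279]
ee_rot: [[0.136, 0.991, 0.002], [0.991, -0.136, 0.001], [0.001, 0.001, -1.0]]
wrist_force: [-0.3, -1.4, 8.8]
grip_width: 0.351
```

Call:
drive_tool:
  moves:
    - [[0, 0, 0, 0, 0, 0, 1], [0, 0, 0, 0, 0, 0, 1], [0, 0, 0, 0, 0, 0, 1], [0, 0, 0, 0, 0, 0, 1]]

```text
time: 5.22
eef_pos: [0.4712, 0.2733, 0.1287]
ee_rot: [[0.135, 0.991, 0.001], [0.991, -0.135, 0.001], [0.001, 0.001, -1.0]]
wrist_force: [-5.2, -1.9, 16.1]
grip_width: 0.233
```

```bash
python3 look.py w3 180 90 220 170 3.5; python3 -c "
from cell import *; s=get_state(); print(s['wrist_force'],s['grip_width']*87)
import cv2;cv2.imwrite('pics/s3.png',cv2.resize(read_camera('scene')[200:300,320:450,::-1],None,fx=5,fy=5,interpolation=2))"
```

```text
5.2667 [0.4712 0.2733 0.1287] [[0.135, 0.991, 0.001], [0.991, -0.135, 0.001], [0.001, 0.001, -1.0]]
[-6.05706923 -0.79567077 15.16633856] 20.013469233317807
```

View pics/w3.png

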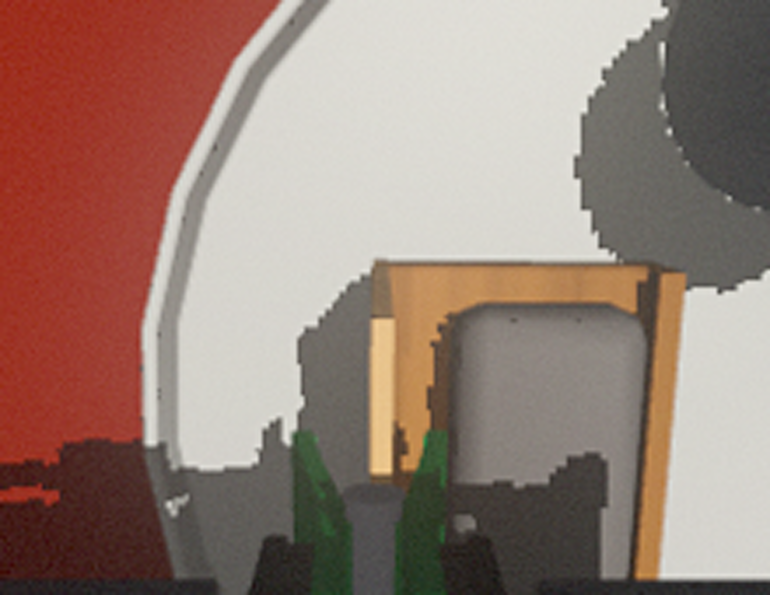

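The jaws are open, at (305,440) and (435,440), with the board at (383,400) clear between them. I'll lift straight up.

Call:
drive_tool:
  moves:
    - [[0, 0, 0, 0, 0, -0.003, 1], [0, 0, 0, 0, 0, -0.004, 1], [0, 0, 0, 0, 0, -0.005, 1], [0, 0, 0, 0, 0, -0.005, 1]]
  squeeze: 25

```text
time: 5.65
eef_pos: [0.4713, 0.2722, 0.1443]
ee_rot: [[0.136, 0.991, -0.0], [0.991, -0.136, -0.0], [-0.0, -0.0, -1.0]]
wrist_force: [0.3, -0.7, -0.1]
grip_width: 0.231
```

Call:
drive_tool:
  moves:
    - [[0, 0, 0, 0, 0, -0.01, 1], [0, 0, 0, 0, 0, -0.015, 1], [0, 0, 0, 0, 0, -0.02, 1], [0, 0, 0, 0, 0, -0.025, 1], [0, 0, 0, 0, 0, -0.025, 1], [0, 0, 0, 0, 0, -0.01, 1], [0, 0, 0, 0, 0, 0, 1]]

```text
time: 6.23
eef_pos: [0.4724, 0.2732, 0.252]
ee_rot: [[0.136, 0.991, 0.004], [0.991, -0.136, 0.002], [0.002, 0.004, -1.0]]
wrist_force: [-0.6, 0.2, -1.7]
grip_width: 0.23
```

```bash
python3 look.py w4 80 90 400 300 2; python3 -c "
from cell import *; s=get_state(); print(s['wrist_force'],s['grip_width']*87)"; python3 plan.py 0.5655 -0.0725 0.25 -9.8 14 1
```

```text
6.2833 [0.4718 0.2726 0.25  ] [[0.136, 0.991, 0.002], [0.991, -0.136, 0.001], [0.001, 0.002, -1.0]]
[-0.5673225   0.15683535 -1.49845517] 20.086929465550423
pos [0.4718 0.2726 0.25  ] t 6.2833 F [-0.6  0.2 -1.5] w 0.23088424673046462
[[0.0001, -0.0001, 0.0025, -0.0235, 0.01, -0.0, 1.0], [0.0001, -0.0001, 0.0025, -0.0235, 0.0101, -0.0, 1.0], [0.0001, -0.0001, 0.0025, -0.0235, 0.0101, -0.0, 1.0], [0.0001, -0.0001, 0.0025, -0.0234, 0.0102, -0.0, 1.0], [0.0001, -0.0001, 0.0025, -0.0234, 0.0102, -0.0, 1.0], [0.0001, -0.0001, 0.0025, -0.0234, 0.0103, -0.0, 1.0], [0.0001, -0.0001, 0.0025, -0.0234, 0.0104, -0.0, 1.0], [0.0001, -0.0001, 0.0025, -0.0233, 0.0104, -0.0, 1.0]]
[[0.0001, -0.0001, 0.0025, -0.0233, 0.0105, -0.0, 1.0], [0.0001, -0.0001, 0.0025, -0.0233, 0.0105, -0.0, 1.0], [0.0001, -0.0001, 0.0025, -0.0232, 0.0106, -0.0, 1.0], [0.0001, -0.0001, 0.0025, -0.0232, 0.0106, -0.0, 1.0], [0.0001, -0.0001, 0.0025, -0.0232, 0.0107, -0.0, 1.0], [0.0001, -0.0001, 0.0025, -0.0232, 0.0108, -0.0, 1.0]]
```

View pics/w4.png

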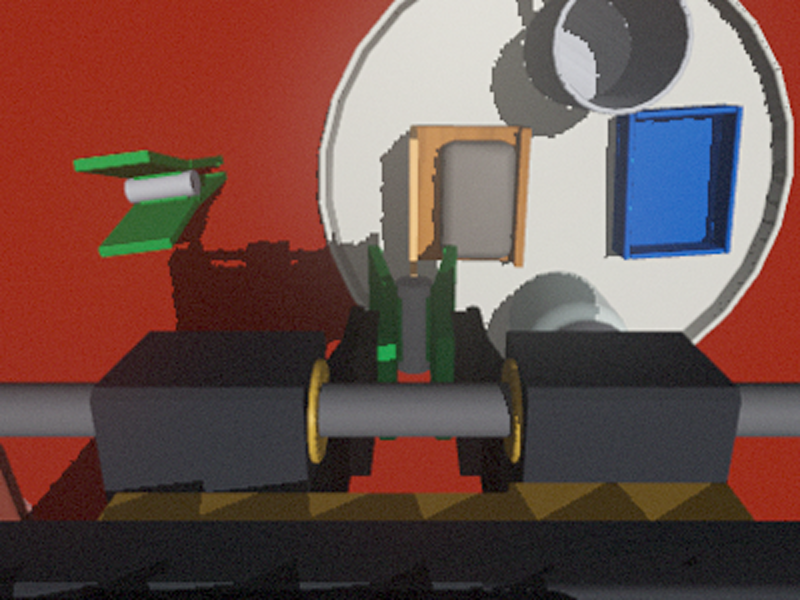

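The clip is in the gripper, open and level: jaws (375,250) and (450,250), roller (413,325). The board is left bare. Next I move to above the yellow card.

Call:
drive_tool:
  moves:
    - [[0, 0, 0.0025, -0.012, 0.005, 0, 1], [0, 0, 0.0025, -0.0235, 0.01, 0, 1], [0, 0, 0.0025, -0.0235, 0.01, 0, 1], [0, 0, 0.0025, -0.0235, 0.01, 0, 1], [0, 0, 0.0025, -0.0235, 0.0102, 0, 1], [0, 0, 0.0025, -0.0235, 0.0102, 0, 1], [0, 0, 0.0025, -0.0235, 0.0104, 0, 1], [0, 0, 0.0025, -0.0235, 0.0104, 0, 1]]

```text
time: 6.95
eef_pos: [0.5205, 0.0851, 0.2473]
ee_rot: [[0.156, 0.988, -0.002], [0.988, -0.156, -0.0], [-0.001, -0.002, -1.0]]
wrist_force: [0.2, 0.4, -0.1]
grip_width: 0.231
```

Call:
drive_tool:
  moves:
    - [[0, 0, 0.0025, -0.0233, 0.0105, 0, 1], [0, 0, 0.0025, -0.0233, 0.0105, 0, 1], [0, 0, 0.0025, -0.0233, 0.0106, 0, 1], [0, 0, 0.0025, -0.0233, 0.0106, 0, 1], [0, 0, 0.0025, -0.0233, 0.0107, 0, 1], [0, 0, 0.0025, -0.0233, 0.0107, 0, 1], [0, 0, 0.0025, -0.012, 0.005, 0, 1], [0, 0, 0, 0, 0, 0, 1]]

```text
time: 7.62
eef_pos: [0.5638, -0.078, 0.2471]
ee_rot: [[0.178, 0.984, -0.003], [0.984, -0.178, -0.0], [-0.001, -0.003, -1.0]]
wrist_force: [0.3, -0.3, -1.0]
grip_width: 0.229
```

Call:
drive_tool:
  moves:
    - [[0, 0, 0, 0, 0, 0.015, 1], [0, 0, 0, 0, 0, 0.02, 1], [0, 0, 0, 0, 0, 0.01, 1], [0, 0, 0, 0, 0, 0, 1], [0, 0, 0, 0, 0, 0, 1]]

```text
time: 8.03
eef_pos: [0.5637, -0.0733, 0.2037]
ee_rot: [[0.172, 0.985, -0.002], [0.985, -0.172, 0.001], [0.0, -0.002, -1.0]]
wrist_force: [0.5, 0.7, 0.2]
grip_width: 0.228
```

Run:
```python
from h import *; import pickle
c=get_calibration("wrist"); pickle.dump(c,open("pics/w5.pkl","wb"))
w=read_camera("wrist")[:,:,::-1]; s=read_camera("scene")[:,:,::-1]
st=get_state(); print(st["eef_pos"].round(4),st["wrist_force"],st["grip_width"],st["time"])
a=crop(w,200,120,160,120,3.75); b=crop(s,190,140,80,96,6.25)
print(a.shape,b.shape); b=crop(b,0,0,500,600,.75); cv2.imwrite("pics/m5.png",np.hstack([crop(a,150,0,425,450,1),b[:450]]))
```

```text
[ 0.5647 -0.0737  0.205 ] [-0.14217917  0.51656908 -0.26747937] 0.2282570064649673 8.1333
(450, 600, 3) (600, 500, 3)
```

View pics/m5.png

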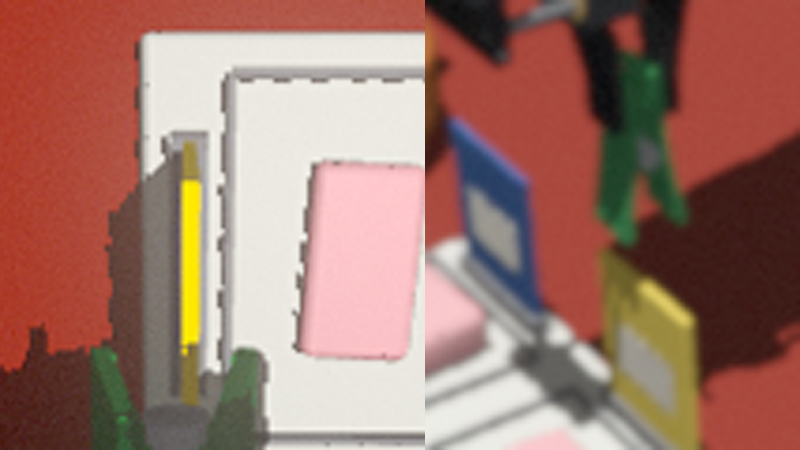

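Wrist panel: card top edge runs along u≈190 from v=142 down, with jaw tips at u 92–115 and 235–262, centred at 177. The clip therefore sits about 3 mm to the card's -x side. The scene panel shows the clip upright and open above the yellow card, at the (610,255) end of its edge.

Run:
```python
from h import *; import pickle
c=pickle.load(open("pics/w5.pkl","rb")); s=get_state(); T,p=s["ee_rot"],s["eef_pos"]
f=lambda u,v,z: at("wrist",200+(150+u)/3.75,120+v/3.75,z,c)
a,b=f(190,142,.11),f(190.5,403,.11); d=a-b
print("card pts",a,b,"ang",np.degrees(np.arctan2(d[1],d[0])),"len",np.linalg.norm(d)); print("in tool",(T.T@(a-p)).round(4),(T.T@(b-p)).round(4))
# card middle assumed 40mm from far end
m=a-d/np.linalg.norm(d)*.04; print("mid",m,"in tool",(T.T@(m-p)).round(4))
for z in (.135,.14,.145,.15): print(z,[(T.T@(f(u,348,z)-p)).round(4).tolist() for u in (92,115,235,262)])
print("tool y ang",np.degrees(np.arctan2(T[1,1],T[0,1])))
# scene: jaw tips pixel -> range along vertical at tool axis
for u,v in ((625,240),(680,222),(612,225),(610,255)):
    px=190+(u-425)/.75/6.25; py=140+v/.75/6.25
    P,D=ray("scene",px,py); 
    # intersect with vertical plane y through tool axis spanned by tool y & z
    n=T[:,0]; 
    for off in (-.015,.015):
        t=n@(p+n*off-P)/(n@D); X=P+D*t; print((u,v),off,(T.T@(X-p)).round(4),X.round(4))
```

```text
card pts [ 0.57496019 -0.02415627  0.11      ] [ 0.56443516 -0.0862071   0.11      ] ang 80.37314926331703 len 0.06293713088886371
in tool [0.0506 0.0015 0.095 ] [-0.0123  0.0018  0.095 ]
mid [ 0.56827095 -0.06359298  0.11      ] in tool [0.0106 0.0017 0.095 ]
0.135 [[0.0091, -0.0198, 0.0699], [0.0091, -0.0148, 0.0699], [0.0091, 0.0112, 0.07], [0.0091, 0.017, 0.07]]
0.14 [[0.0106, -0.0194, 0.0649], [0.0106, -0.0145, 0.0649], [0.0106, 0.0109, 0.065], [0.0106, 0.0166, 0.065]]
0.145 [[0.0121, -0.019, 0.0599], [0.0121, -0.0142, 0.0599], [0.0121, 0.0107, 0.06], [0.0121, 0.0163, 0.06]]
0.15 [[0.0136, -0.0186, 0.0549], [0.0136, -0.0139, 0.055], [0.0136, 0.0104, 0.055], [0.0136, 0.0159, 0.055]]
tool y ang -9.906005411118231
(625, 240) -0.015 [-0.015   0.0005  0.0781] [ 0.5626 -0.0886  0.1268]
(625, 240) 0.015 [0.015  0.0174 0.0555] [ 0.5845 -0.062   0.1495]
(680, 222) -0.015 [-0.015  -0.0315  0.0801] [ 0.5312 -0.0831  0.1249]
(680, 222) 0.015 [ 0.015  -0.0134  0.0573] [ 0.5541 -0.0566  0.1476]
(612, 225) -0.015 [-0.015   0.0071  0.0668] [ 0.5692 -0.0897  0.1382]
(612, 225) 0.015 [0.015  0.0239 0.0445] [ 0.5908 -0.0631  0.1605]
(610, 255) -0.015 [-0.015   0.0095  0.0834] [ 0.5715 -0.0901  0.1216]
(610, 255) 0.015 [0.015  0.0261 0.0606] [ 0.593  -0.0634  0.1444]
```

Call:
drive_tool:
  moves:
    - [[0, 0, 0, 0.001, 0.003, 0, 1], [0, 0, 0, 0, 0, 0, 1], [0, 0, 0, 0, 0, 0.008, 1], [0, 0, 0, 0, 0, 0.01, 1], [0, 0, 0, 0, 0, 0.01, 1], [0, 0, 0, 0, 0, 0.007, 1], [0, 0, 0, 0, 0, 0, 1], [0, 0, 0, 0, 0, 0, 1]]

```text
time: 8.8
eef_pos: [0.5669, -0.0738, 0.1683]
ee_rot: [[0.173, 0.985, -0.001], [0.985, -0.173, 0.0], [0.0, -0.001, -1.0]]
wrist_force: [-0.3, -0.7, -0.8]
grip_width: 0.229
```

Call:
drive_tool:
  moves:
    - [[0, 0, 0, 0, 0, 0.008, 1], [0, 0, 0, 0, 0, 0.008, 1], [0, 0, 0, 0, 0, 0.007, 1], [0, 0, 0, 0, 0, 0.003, 1], [0, 0, 0, 0, 0, 0, 1], [0, 0, 0, 0, 0, 0, 1]]

```text
time: 9.3
eef_pos: [0.5673, -0.0737, 0.1429]
ee_rot: [[0.173, 0.985, -0.0], [0.985, -0.173, 0.0], [0.0, -0.0, -1.0]]
wrist_force: [-0.6, -0.1, -0.5]
grip_width: 0.231
```

Run:
```python
from h import *; import pickle
c=get_calibration("wrist"); pickle.dump(c,open("pics/w6.pkl","wb"))
w=read_camera("wrist")[:,:,::-1]; s=read_camera("scene")[:,:,::-1]
st=get_state(); print(st["eef_pos"].round(4),st["wrist_force"],st["grip_width"],st["time"])
a=crop(w,240,120,100,140,4); b=crop(s,200,150,65,93,6)
cv2.imwrite("pics/m6.png",np.hstack([a[:558],b[:558]]))
```

```text
[ 0.5676 -0.0738  0.1434] [-0.13550646 -0.09498626 -0.27444252] 0.2268409087336204 9.4
```

View pics/m6.png

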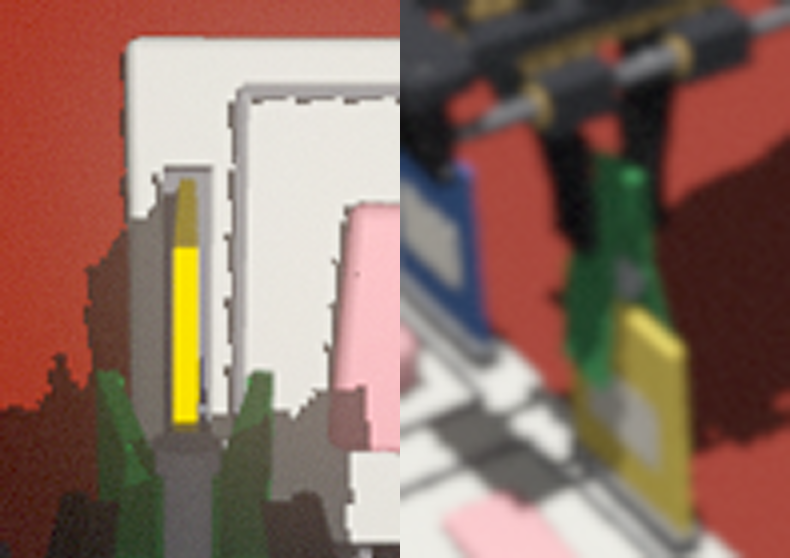

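The card (u=186) sits centred between the jaws (98–122 and 248–272, centre 185), and the wrist force is about 0. I'll check the depth from the scene pixel of the near jaw's lower corner (600,387).

Run:
```python
from h import *
s=get_state(); T,p=s["ee_rot"],s["eef_pos"]; P,D=ray("scene",200+200/6,150+387/6); n=T[:,0]
X=P+D*(n@(p+n*.013-P))/(n@D); print(X,(T.T@(X-p)).round(4),"depth",.11-X[2])
```

```text
[ 0.58590891 -0.06380217  0.0853338 ] [0.013  0.0163 0.058 ] depth 0.024666195106188407
```

```bash
python3 -c "
from cell import *
print(finish_job()); s=get_state(); print(s['time'],s['wrist_force'],s['grip_width'])"
```

```text
the job is handed in; nothing more can be done
None
the job is handed in; nothing more can be done
```

I squeezed the green clip open on the pumice holder and lifted it straight off. I then brought it to the yellow card, the one next to the worn soap, and handed in the job at about 9.4 s with the clip still held open.

The last checks, made just before handing in, showed:
- **Centring:** the card is centred between the jaws to within about 1 mm, with an estimated 5 mm or more clear on each side.
- **Depth:** the jaw tips are about 23–25 mm below the card's top edge, and the roller is about 14 mm above it.
- **Contact:** the wrist force is near zero, so the clip is not touching the card or rack.
- **Opening:** the fingers read a steady 20 mm, a little under the 22–26 mm given for fully open. The jaw gap measured about 25 mm, so I take this as a calibration offset.

While squeezing on the holder, the wrist force rose to about 16 N and fell back to zero on lifting. No other object was touched that I could see. The clip's final state during the second after hand-in could not be read.

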